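# Slide the shelf board into its notch and turn the keeper over it

### The arm

A 6-joint arm with a two-finger parallel gripper is mounted at the origin on the work surface. World frame = base frame: x ahead of the robot, y to its left, z up, the work surface at z = 0. Lengths are in mm, angles in degrees, forces in N, time in s.
With the tool pointing down it reaches from about 350 to 875 mm from the base axis. Payload 4.2 kg.
Tool frame: the origin (TCP) lies between the finger pads; the fingertips stand 19 mm ahead of it and the grasp point (between the pads) is the TCP; z points along the fingers, y is the line along which they close (so a half turn about z gives the same grasp; the last joint's range is limited). The gripper opens to 85 mm and grips with 20 to 120 N. Pads are 22 mm wide; open, the fingers measure 114 mm over their backs; the gripper's body (76 mm by 85 mm) begins 54 mm behind the grasp point. The pads swing forward as they close: fully open they stand 13 mm farther back than shut.
Start: joints at [-61.043, 22.042, 0.453, 0, -68.411, -14.817], TCP at [152.706, -606.036, 250.312] pointing down, gripper open.
Joint ranges: [-179.83, 179.83], [-69.29, 118.12], [-61.27, 80.66], [-181.25, 117.63], [-171.15, -9.14], [-177.46, 177.46]. Speed limits (degrees/s): [159.86, 159.86, 180, 180, 180, 180].

### API

Orientations are given as a 3x3 rotation matrix whose columns are the frame's x, y, z axes.
In Python, from cell import robot, eyes gives the robot as it stands. The module is installed in compiled form; this text tells all that it offers.
- The arm moves only by the shell command python3 -m handwheel 'ROWS' [OPENING] [FORCE]. ROWS is text: rows parted by semicolons, each of 6 numbers parted by spaces: the shift along the tool's x, y, z as a fraction of full scale, then the turn, a rotation vector about the tool's x, y, z as a fraction of full scale. A call has exactly 8 rows; each row is the pose to reach, as a shift and turn from the pose commanded when the call began, along the tool's axes at that moment; what a row does not reach only later rows make up. Full scale, the value 1, is 400 mm for a shift and pi/2 rad for a turn. A row lasts 1/12 s, in which the tool goes at most 41.7 mm and 7.16 degrees, less where a joint would pass 70% of its speed; a pose out of reach is approached as far as the arm can. A call with a number of a shift or a turn outside -1 to 1 is refused whole. A call with a gripper value outside its range is refused whole. OPENING is the opening, from 0 (shut) to 1 (fully open), set as the call begins (- or left out, the last holds). The fingers move at their own pace and stop on an object; FORCE is the grip in N (left out, the last holds). Time passes only in rows, so rows that repeat a pose let the fingers close, or fill a call up. It gives the time, the measured TCP pose, the force, the opening and the grip force at its end, in the units of the state.
- robot.get_state(): the state, without advancing time (a new reading comes with each control period).
- eyes.camera(name): name is "side" or "top" or "wrist"; returns the picture (480x640x3 uint8, red, green, blue); there is no depth.
- eyes.camera_model(name): a dict with "fx", "fy", "cx", "cy" (pixels), "dist" ([k1, k2, p1, p2, k3] as OpenCV has them; the pictures are not rectified), "R" (3x3) and "t" (3): a world point X has camera coordinates R X + t; the wrist camera has in their place "hand_eye" (4x4, takes a point from camera to tool coordinates, whose origin is the TCP and whose axes are the flange's). Camera axes: x right, y down, z forward; pixel columns grow to the right and rows downward; lengths in mm; the calibration is good to about 2 mm. A picture is of the moment at which its call begins: read the wrist's pose just before it. camera_model takes no time and is no camera call.
- robot.sign_off(): hands the job in; it is judged then, once.
The state is a dict: "clock": time; "joint_positions": joint angles; "joint_velocities": joint speeds; "tau": joint torques, N m; "tool_pos": TCP position; "tcp_rot": TCP orientation; "ft_force": force on the tool from outside, world axes, zero at the start; "ft_torque": the same for the moment, N m; "finger_gap": opening from 0.0 (shut) to 1.0 (fully open); "gripper_force": force on a finger pad.
Only numpy, scipy, OpenCV 4.12 (cv2) and the standard library are available. Lean on these libraries where they do the work, as an engineer would, in place of code of your own. Each camera call takes 0.05 s, during which the arm holds its last target. There are 200 camera calls.

### The job

With closed fingertips, push the loose plywood board along the two rails of the wooden jig until you feel it drop flat into the notch, pushing gently rather than ramming it against the far shoulder. Then push the red keeper by its peg, swinging it round square across the board so that it cannot come back up, and move the hand clear. Do not lift or carry the board, and leave the dowels, tape, glue, jug, offcut and hammer where they stand.

Things in the scene. Friction and masses are not known exactly. Their poses are not given: they have to be found in the camera images.
- jig: Wooden jig screwed to the bench; it cannot move. Origin: centre of its underside, on the bench top. +y: the way the board is to be pushed; +x: the keeper's side; z up. Grey base board 300 (x) by 460 (y) by 12 mm. On it stand two rails, 20 mm wide, at x = -85 to -65 and 65 to 85 mm, with open space between them down to the base board; the -y end is open too.
- rail_start (a point): Point midway between the rails' -y ends, at jig x = 0, y = -230 mm, level with the rail tops, 42 mm above the bench. The rails stay 42 mm high up to the notch (y = +16 mm). Outside them are guide strips 10 mm thick (inner faces at x = -87 and 87 mm, y = -230 to 190 mm), 49 mm high above the bench.
- notch (a point): Centre of the notch, in the open space between the rails: jig x = 0, y = +80 mm, 32 mm above the bench. In the notch (y = 16 to 144 mm, 128 mm long) the rails are of darker wood and only 32 mm high, 10 mm lower than before; beyond it they are 42 mm high again up to y = 190 mm.
- board_center (a point): Centre (half-way up) of the pale plywood board: 170 (jig x) by 120 (jig y) by 15 mm, 0.14 to 0.3 kg. It lies loose on the rails, centre 49.5 mm above the bench, 140 to 230 mm before the notch's centre. Pushed by its trailing (-y) edge between the rails, it tips and drops into the notch, where the far shoulder stops it: flat, centre 39.5 mm and top 47 mm above the bench.
- keeper_pivot (a point): Pivot of the red keeper, on a post on the base board at jig x = 118, y = 80 mm, 51 mm above the bench (level with the keeper's underside). Its axis is vertical.
- keeper_peg (a point): Half-way up the round peg (14 mm diameter, 36 mm high) on the red keeper, 50 mm from the pivot, 81 mm above the bench; the peg's top is at 99 mm. The keeper is a bar 72 mm long (60 mm from pivot to free end), 18 mm wide, 51 to 63 mm above the bench.
- keeper (a joint): Keeper angle, rad, growing clockwise seen from above. 0: it points along jig -y, clear of the board (starts at -0.5 to 0.1). 1.571: it points along jig -x, square across the board's edge. Stops at -0.6 and 1.62. Light friction (1 N at the peg) keeps it where it is left. It passes 4 mm above a seated board; a board not down in the notch blocks it.
- dowel_stub: Short wooden dowel, 25 mm diameter, 35 mm high, standing on the jig's base board outside the rails on the +x side, well short of the keeper. Leave alone. Origin: centre of its underside.
- dowel_tall: Wooden dowel, 25 mm diameter, 65 mm high, standing on the jig's base board just beyond the +y end of the rails. Leave alone. Origin: centre of its underside.
- tape: Roll of yellow tape, 90 mm diameter, 24 mm high, lying flat on the bench. Leave alone. Origin: centre of its underside.
- offcut: Wood offcut 140 by 80 by 30 mm. Leave alone. Origin: centre of its underside.
- glue: Small yellow glue bottle, 56 mm diameter, 150 mm high. Leave alone. Origin: centre of its underside.
- jug: White jug with a green cap, 140 mm diameter, 262 mm high. Leave alone. Origin: centre of its underside.
- hammer: Hammer lying on the bench. Leave alone. Origin: on its underside.
- board: The same loose board; origin: centre of its underside, axes as the jig's, z up.
There are look-alikes about, which are no part of the job. Of the things that look like the board, the larger one is meant.

How it is judged (in metres and radians):
On the way, in this order (a step that is already met when the one before it is completed fails the run):
1. the board is pushed along the rails and lies down in the notch, the keeper still open (z of board_center in the frame of jig between 0.036 and 0.042 m and y of board_center in the frame of jig between 0.073 and 0.087 m and x of board_center in the frame of jig between -0.008 and 0.008 m and angle between board's own z axis and vertical below 0.035 rad and value of joint keeper below 0.8 rad), for 0.2 s.
2. the keeper is swung across the seated board (z of board_center in the frame of jig between 0.036 and 0.042 m and y of board_center in the frame of jig between 0.073 and 0.087 m and x of board_center in the frame of jig between -0.008 and 0.008 m and angle between board's own z axis and vertical below 0.035 rad and value of joint keeper above 1.35 rad), for 0.2 s.
At the end, for the whole second after the job is handed in: The board lies flat (within 2 degrees) and at rest in the notch, its centre within 7 mm along the rails and 8 mm across of the notch's centre and at most 2.5 mm above its seated height, and the keeper stands at 1.35 rad or more (square across the board is 1.571) (all of step 2 and linear speed of board below 0.01 m/s); the robot touches nothing.
It fails at once if the board is lifted off the rails (its centre more than 15 mm above its sliding height) (z of board_center in the frame of jig above 0.0645 m).
It fails at once if the board is pushed with more than 40 N (contact force between the fingers and board above 40 N).
It fails at once if a bystander is moved by more than 20 mm (distance of any of dowel_stub, dowel_tall, tape, offcut, glue, jug, hammer from where it was at the start of the episode above 0.02 m).
It also fails if it takes over 54 s, if anything falls off the work surface, if the arm or the gripper's body presses on something with over 40 N, if the wrist force passes 120 N, or if a joint passes its speed limit or range.

## Working session

There is one attempt and no reset: what is moved stays moved. The work goes in short steps, Python scripts to look and compute and a shell command to move; the robot and the scene stay as the last step left them, time stands still between calls to the robot, and variables do not carry over. Pictures are saved under pics/ and viewed, at most 10 in all, crops included, and the job is handed in when it is done.

```bash
mkdir -p pics; python3 - <<'E'
from cell import robot, eyes
import cv2,json
for n in ("top","side"):
    cv2.imwrite(f"pics/{n}0.png",eyes.camera(n)[:,:,::-1])
    m=eyes.camera_model(n); print(n,{k:(v.tolist() if hasattr(v,'tolist') else v) for k,v in m.items()})
s=robot.get_state(); print(s["clock"],s["tool_pos"],s["tcp_rot"],s["finger_gap"],s["ft_force"])
E
```

```text
top {'fx': 613.5379116873189, 'fy': 613.5379116873189, 'cx': 313.8685243941748, 'cy': 238.57112611116142, 'dist': [-0.07325774685668866, 0.0, 0.0, 0.0, 0.0], 'R': [[-0.0167055740612872, -0.9997457717101331, -0.015143174799000559], [-0.9898144623934488, 0.01867736679076023, -0.14113286650008802], [0.14137982116289127, 0.012631227868803765, -0.989874839689582]], 't': [54.26878260319678, 511.9712379709021, 1571.5877574613746]}
side {'fx': 558.1162949990803, 'fy': 558.1162949990803, 'cx': 317.94040422964895, 'cy': 234.52613904492335, 'dist': [-0.1793332344715447, 0.0, 0.0, 0.0, 0.0], 'R': [[-0.8068300992158417, -0.5907309114157584, 0.007885511857984279], [-0.3583418773449736, 0.47873022834500906, -0.8015038785992339], [0.4696980838158007, -0.6495031630151181, -0.5979375814356565]], 't': [412.62961868585796, 235.28346537939305, 1115.1765097103964]}
0.1 [ 152.58415773 -605.60241206  249.34779396] [[-9.69745212e-01 -2.44118653e-01 -5.53143182e-04]
 [-2.44119264e-01  9.69743481e-01  1.83464873e-03]
 [ 8.85350170e-05  1.91417473e-03 -9.99998164e-01]] 0.9993950392809964 [-0.72662488  0.13767619  0.08753004]
```

View pics/top0.png

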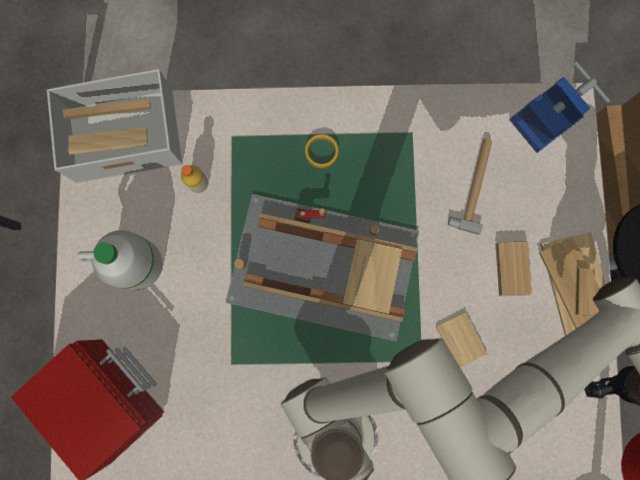

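View pics/side0.png

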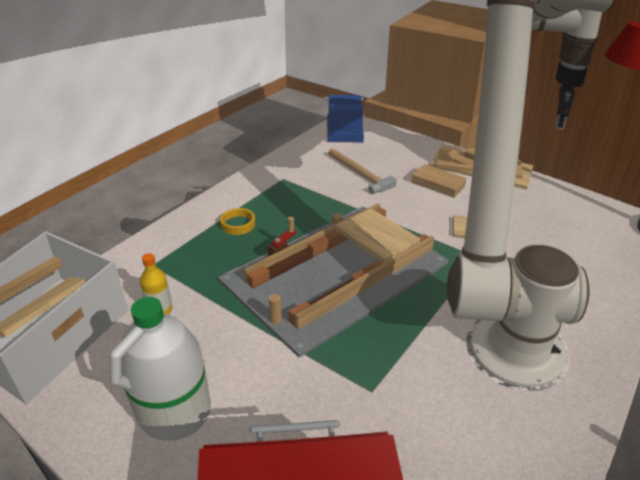

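The top view shows the pale board on the rails at about (375,275), the notch at about (295,255) and the red keeper at (310,213). +y runs to the left in the image. Look-alikes: a small pale piece at (461,338) and a brown offcut at (513,268). The larger pale piece, lying on the rails, fits the description, and I'll confirm it in a crop.

```bash
python3 - <<'E'
import cv2
i=cv2.imread("pics/top0.png")[180:350,220:430]
cv2.imwrite("pics/crop.png",cv2.resize(i,(735,595),interpolation=cv2.INTER_CUBIC))
E
```

```text
(no output)
```

View pics/crop.png

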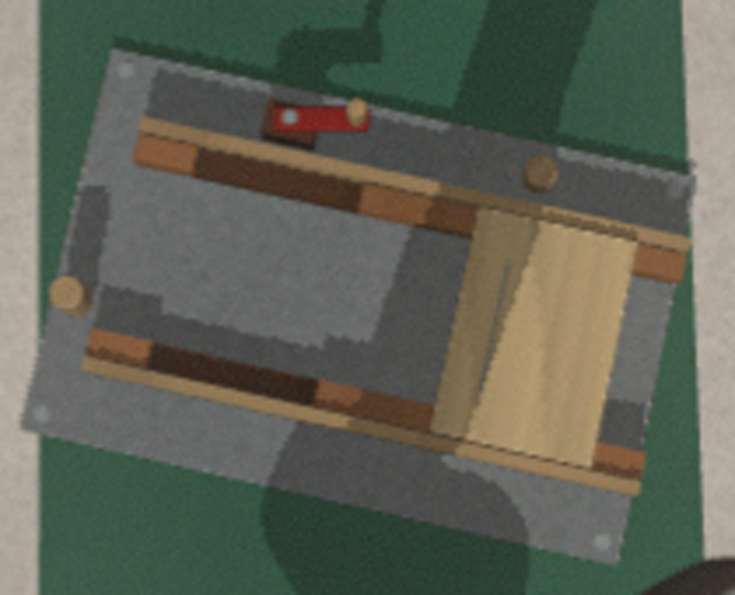

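The crop confirms the large pale board on the rails, with corners at crop px (480,208), (637,240), (593,467) and (432,433). Keeper pivot is at (289,117), peg top at (357,108), stub dowel at (540,172) and tall dowel at (68,293).

```bash
cat > h.py <<'E'
import numpy as np,cv2
from cell import robot,eyes
from scipy.optimize import least_squares
def ray(cam,px,z):
    m=eyes.camera_model(cam);K=np.array([[m['fx'],0,m['cx']],[0,m['fy'],m['cy']],[0,0,1]])
    u=cv2.undistortPoints(np.array([[px]],float),K,np.array(m['dist']))[0,0]
    R=np.array(m['R']);t=np.array(m['t']);c=-R.T@t;d=R.T@np.array([u[0],u[1],1])
    return c+d*(z-c[2])/d[2]
def crop(p):return (p[0]/3.5+220-.36,p[1]/3.5+180-.36)
E
python3 - <<'E'
from h import *
P=[((113,50),(150,230,12)),((692,172),(150,-230,12)),((617,565),(-150,-230,12)),((22,428),(-150,230,12)),
((688,243),(92,-230,49)),((143,121),(92,190,49)),((639,487),(-92,-230,49)),((85,365),(-92,190,49))]
W=np.array([ray('top',crop(a),b[2])[:2] for a,b in P]);J=np.array([b[:2] for a,b in P],float)
def f(v):
    c,s=np.cos(v[2]),np.sin(v[2]);return (J@np.array([[c,s],[-s,c]])+v[:2]-W)
r=least_squares(lambda v:f(v).ravel(),[450,50,-1.3]);print(r.x,np.degrees(r.x[2]));print(f(r.x).round(1))
v=r.x;np.save('jig.npy',v);c,s=np.cos(v[2]),np.sin(v[2]);Rj=np.array([[c,-s],[s,c]])
for n,p,z in [('b',(480,208),57),('b',(637,240),57),('b',(593,467),57),('b',(432,433),57),('piv',(289,117),63),('peg',(357,107),99),('stub',(540,168),47),('tall',(68,290),77)]:
    w=ray('top',crop(p),z);print(n,w.round(1),(Rj.T@(w[:2]-v[:2])).round(1))
for n,y in (('start',-230),('notch',80)): print(n,Rj@[0,y]+v[:2])
print('+x',Rj[:,0],'+y',Rj[:,1])
s=robot.get_state();print(s['joint_positions'])
E
```

```text
[ 4.43161060e+02  2.34859144e+01 -2.35606373e-01] -13.499250819897174
[[ 1.5  1.6]
 [-2.2 -4.2]
 [ 0.8 -1.5]
 [-1.2  2.1]
 [ 0.3 -1.7]
 [-1.3  2.9]
 [ 0.2 -1.4]
 [ 1.8  2.2]]
b [506.6 -66.   57. ] [ 82.6 -72.3]
b [ 480.6 -181.2   57. ] [  84.1 -190.3]
b [ 314.9 -143.3   57. ] [ -85.8 -192.1]
b [341.7 -26.8  57. ] [-86.9 -72.6]
piv [576.5  73.9  63. ] [117.9  80.2]
peg [576.2  23.4  99. ] [129.4  31. ]
stub [ 537.2 -112.1   47. ] [ 123.1 -109.9]
tall [449.1 236.3  77. ] [-43.9 208.3]
start [ 389.47155029 -200.15986938]
notch [461.83567162 101.27575218]
+x [ 0.97237297 -0.23343265] +y [0.23343265 0.97237297]
[-6.10437936e+01  2.20857671e+01  3.89014282e-01 -2.49083558e-02
 -6.84105697e+01 -1.48172334e+01]
```

```bash
cat >> h.py <<'E'
from scipy.spatial.transform import Rotation as Ro
v=np.load('jig.npy');_c,_s=np.cos(v[2]),np.sin(v[2]);Rj=np.array([[_c,-_s],[_s,_c]])
def go(x,y,z,yaw=0):
    """print tool-axis fractions to TCP jig (x,y,z); tool y at jig +y turned by yaw deg ccw"""
    s=robot.get_state();R=np.array(s['tcp_rot']);p=np.array(s['tool_pos'])
    a=v[2]+np.radians(yaw);T=np.array([[-np.cos(a),-np.sin(a),0],[-np.sin(a),np.cos(a),0],[0,0,-1]])
    d=R.T@(np.r_[Rj@[x,y]+v[:2],z]-p)/400;w=Ro.from_matrix(R.T@T).as_rotvec()/(np.pi/2)
    print('t %.2f'%s['clock'],'jig',(Rj.T@(p[:2]-v[:2])).round(1),p[2].round(1),'F',np.round(s['ft_force'],1),'gap',round(s['finger_gap'],2))
    print('rows',d.round(4),w.round(3))
E
python3 -m handwheel '-.1 .1 .03 0 0 .04;-.2 .2 .06 0 0 .08;-.3 .3 .1 0 0 .12;-.4 .4 .13 0 0 .16;-.47 .47 .16 0 0 .2;-.53 .54 .18 0 0 .23;-.58 .59 .2 0 0 .25;-.6 .61 .2 0 0 .27' 0 20
python3 -c "
from h import *;go(0,-240,150)"
```

```text
clock: 0.77
tool_pos: [317.0, -324.3, 173.2]
tcp_rot: [[-0.984, 0.179, -0.001], [0.179, 0.984, 0.001], [0.001, 0.0, -1.0]]
ft_force: [1.0, -0.3, -0.2]
finger_gap: -0.003
gripper_force: 0.0
t 0.77 jig [ -41.5 -367.6] 173.2 F [ 1.  -0.3 -0.2] gap -0.0
rows [-0.1216  0.3127  0.0581] [ 0.    -0.     0.036]
```

```bash
python3 -m handwheel '-.03 .09 .02 0 0 .01;-.06 .18 .04 0 0 .02;-.1 .26 .058 0 0 .03;-.12 .31 .1 0 0 .035;-.12 .31 .17 0 0 .035;-.12 .31 .23 0 0 .035;-.12 .31 .27 0 0 .035;-.12 .31 .27 0 0 .035'
python3 - <<'E'
from h import *
go(0,-215,45)
cv2.imwrite('pics/w1.png',eyes.camera('wrist')[:,:,::-1])
E
```

```text
clock: 1.43
tool_pos: [383.5, -211.9, 63.0]
tcp_rot: [[-0.973, 0.23, -0.008], [0.23, 0.973, 0.002], [0.008, -0.0, -1.0]]
ft_force: [-0.6, -0.6, -0.2]
finger_gap: -0.002
gripper_force: 0.0
t 1.43 jig [  -3.  -242.8] 63.0 F [-0.6 -0.6 -0.2] gap -0.0
rows [-0.0082  0.0695  0.0449] [-0.    -0.005  0.002]
```

View pics/w1.png

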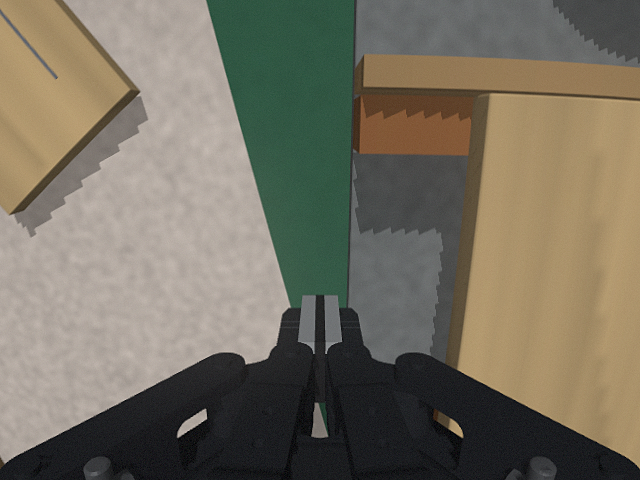

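The wrist view shows the closed fingertips at (320,300), centred between the rails and clear of the board's trailing edge at (455,300). Now the push, starting slowly.

```bash
python3 -m handwheel '-.004 .01 .016 0 0 0;-.008 .025 .032 0 0 0;-.008 .04 .032 0 0 0;-.008 .055 .032 0 0 0;-.008 .07 .032 0 0 0;-.008 .08 .032 0 0 0;-.008 .09 .032 0 0 0;-.008 .1 .032 0 0 0' | grep ft_force
python3 -c "
from h import *;go(0,-160,50)"
```

```text
ft_force: [0.7, -1.6, 0.7]
t 2.15 jig [   2.7 -202.5] 53.5 F [ 0.7 -1.6  0.7] gap 0.0
rows [0.0065 0.1063 0.0088] [-0.     0.     0.002]
```

```bash
python3 -m handwheel '.002 .012 .004 0 0 0;.004 .024 .006 0 0 0;.004 .036 .007 0 0 0;.004 .048 .007 0 0 0;.004 .06 .007 0 0 0;.004 .072 .007 0 0 0;.004 .084 .007 0 0 0;.004 .096 .007 0 0 0' | grep ft_force
python3 -m handwheel '0 .012 0 0 0 0;0 .024 0 0 0 0;0 .036 0 0 0 0;0 .048 0 0 0 0;0 .06 0 0 0 0;0 .072 0 0 0 0;0 .084 0 0 0 0;0 .096 0 0 0 0' | grep ft_force
python3 - <<'E'
from h import *
go(0,-50,50)
cv2.imwrite('pics/t2.png',cv2.resize(eyes.camera('top')[180:350,220:430,::-1],(735,595),interpolation=cv2.INTER_CUBIC))
E
```

```text
ft_force: [0.6, -1.3, -0.0]
ft_force: [0.2, -1.7, -0.6]
t 3.48 jig [   0.9 -125.7] 50.4 F [ 0.2 -1.7 -0.6] gap -0.0
rows [0.0015 0.1892 0.0011] [0.    0.    0.002]
```

View pics/t2.png

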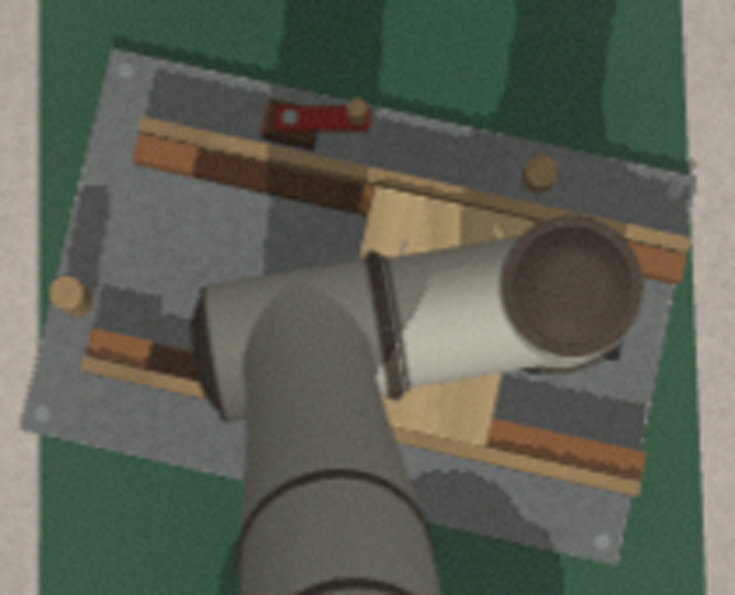

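The board slides straight. Its leading edge is at (370,185), just reaching the darker notch. I'll continue, slower towards the end.

```bash
for k in 1; do python3 -m handwheel '0 .012 0 0 0 0;0 .024 0 0 0 0;0 .036 0 0 0 0;0 .048 0 0 0 0;0 .06 0 0 0 0;0 .072 0 0 0 0;0 .084 0 0 0 0;0 .096 0 0 0 0' | grep ft_force
python3 -m handwheel '0 .012 0 0 0 0;0 .024 0 0 0 0;0 .036 0 0 0 0;0 .048 0 0 0 0;0 .06 0 0 0 0;0 .07 0 0 0 0;0 .08 0 0 0 0;0 .09 0 0 0 0' | grep ft_force
python3 -m handwheel '0 .01 0 0 0 0;0 .02 0 0 0 0;0 .03 0 0 0 0;0 .04 0 0 0 0;0 .05 0 0 0 0;0 .06 0 0 0 0;0 .067 0 0 0 0;0 .075 0 0 0 0' | grep ft_force; done
python3 -c "
from h import *;go(0,5,50)"
```

```text
ft_force: [0.6, -2.0, -0.4]
ft_force: [1.0, -2.9, 0.4]
ft_force: [-0.1, -1.0, 0.0]
t 5.53 jig [  0.2 -21.4] 50.2 F [-0.1 -1.   0. ] gap 0.0
rows [0.0002 0.0661 0.0006] [-0.    -0.     0.002]
```

```bash
python3 -m handwheel '0 .005 0 0 0 0;0 .01 0 0 0 0;0 .015 0 0 0 0;0 .02 0 0 0 0;0 .025 0 0 0 0;0 .03 0 0 0 0;0 .035 0 0 0 0;0 .037 0 0 0 0' | egrep 'ft_force'
python3 -c "
from h import *;go(0,5,50)"
```

```text
ft_force: [0.5, -0.6, 0.2]
t 6.20 jig [ 0.5 -6.7] 50.4 F [ 0.5 -0.6  0.2] gap 0.0
rows [0.0011 0.0292 0.0011] [0.    0.    0.002]
```

```bash
python3 -m handwheel '0 .004 0 0 0 0;0 .008 0 0 0 0;0 .012 0 0 0 0;0 .015 0 0 0 0;0 .018 0 0 0 0;0 .02 0 0 0 0;0 .02 0 0 0 0;0 .02 0 0 0 0' | egrep 'ft_force'
python3 - <<'E'
from h import *
go(0,5,50)
cv2.imwrite('pics/s3.png',cv2.resize(eyes.camera('side')[180:370,210:460,::-1],(750,570),interpolation=cv2.INTER_CUBIC))
E
```

```text
ft_force: [-1.1, -1.3, 0.3]
t 6.87 jig [0.5 1.2] 50.5 F [-1.1 -1.3  0.3] gap -0.0
rows [0.0012 0.0094 0.0012] [0.    0.    0.002]
```

View pics/s3.png

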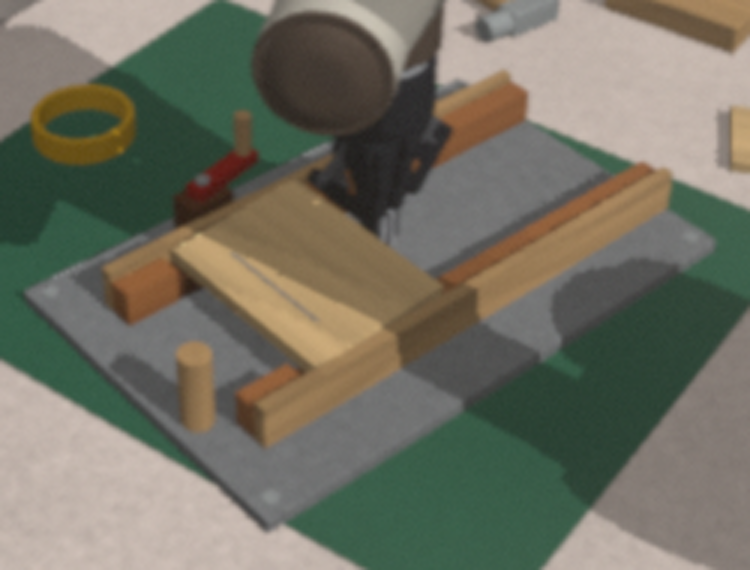

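The board is nearly at the far shoulder, with its leading edge at (175,255)-(310,365). Its trailing edge at about (440,285) may still be on the last rail edge, so I'll push a few mm more.

```bash
python3 -m handwheel '0 .003 0 0 0 0;0 .006 0 0 0 0;0 .009 0 0 0 0;0 .011 0 0 0 0;0 .011 0 0 0 0;0 .011 0 0 0 0;0 .011 0 0 0 0;0 .011 0 0 0 0' | egrep 'ft_force'
python3 - <<'E'
from h import *
go(0,5,50)
E
```

```text
ft_force: [0.1, 0.2, 0.1]
t 7.58 jig [0.4 5.5] 50.5 F [0.1 0.2 0.1] gap 0.0
rows [ 0.0011 -0.0014  0.0011] [0.    0.    0.002]
```

The force dropped to zero, so the board has probably fallen into the notch. I'll back off, rise and look.

```bash
python3 -m handwheel '0 -.015 0 0 0 0;0 -.03 0 0 0 0;0 -.03 -.08 0 0 0;0 -.03 -.17 0 0 0;-.08 -.03 -.25 0 0 0;-.17 -.03 -.33 0 0 0;-.25 -.03 -.36 0 0 0;-.33 -.03 -.36 0 0 0' | egrep 'ft_force'
python3 - <<'E'
from h import *
go(158,31,91)
cv2.imwrite('pics/s4.png',np.vstack([cv2.resize(eyes.camera('side')[190:340,220:400,::-1],(540,450),interpolation=cv2.INTER_CUBIC)]))
E
```

```text
ft_force: [1.1, 0.6, 0.4]
t 8.25 jig [136.3  -6.1] 200.0 F [1.1 0.6 0.4] gap 0.0
rows [-0.0519  0.0916  0.2733] [0.002 0.006 0.003]
```

View pics/s4.png

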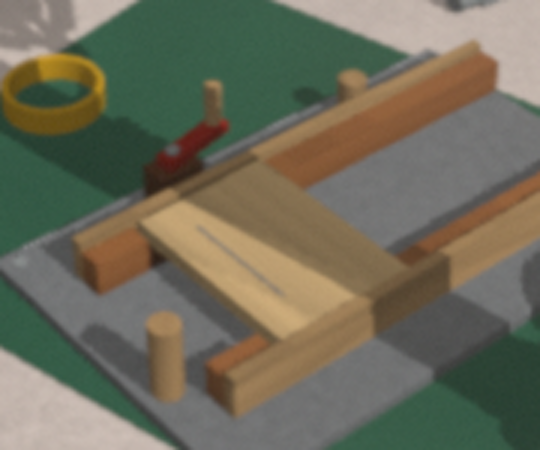

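```bash
python3 - <<'E'
from h import *
i=eyes.camera('side')
m=eyes.camera_model('side');K=np.array([[m['fx'],0,m['cx']],[0,m['fy'],m['cy']],[0,0,1]])
for yc,z in ((80,47),(76,47),(76,57),(80,57)):
    P=np.array([np.r_[Rj@[x,yc+y]+v[:2],z] for x,y in((85,60),(-85,60),(-85,-60),(85,-60))])
    q=cv2.projectPoints(P,cv2.Rodrigues(np.array(m['R']))[0],np.array(m['t']),K,np.array(m['dist']))[0][:,0]
    print(yc,z,((q-[220,190])*3+1).round().tolist())
E
```

```text
80 47 [[135.0, 220.0], [280.0, 341.0], [406.0, 267.0], [259.0, 158.0]]
76 47 [[140.0, 218.0], [284.0, 338.0], [410.0, 265.0], [262.0, 156.0]]
76 57 [[139.0, 208.0], [284.0, 328.0], [411.0, 255.0], [262.0, 146.0]]
80 57 [[135.0, 210.0], [280.0, 330.0], [407.0, 257.0], [258.0, 148.0]]
```

The observed corners (140,222), (278,338), (408,268), (258,160) match z=47, y≈79, so the board is seated flat. Now to the outside of the peg.

```bash
python3 -m handwheel '-.026 .046 0 0 0 0;-.052 .092 .02 0 0 0;-.052 .092 .08 0 0 0;-.052 .092 .15 0 0 0;-.052 .092 .21 0 0 0;-.052 .092 .25 0 0 0;-.052 .092 .273 0 0 0;-.052 .092 .273 0 0 0' | egrep 'ft_force'
python3 - <<'E'
from h import *
go(100,42,91)
cv2.imwrite('pics/w5.png',eyes.camera('wrist')[:,:,::-1])
E
```

```text
ft_force: [-0.6, -0.1, -0.3]
t 9.02 jig [151.1  29.5] 82.6 F [-0.6 -0.1 -0.3] gap 0.0
rows [ 0.1277  0.0315 -0.0204] [-0.002 -0.003  0.002]
```

View pics/w5.png

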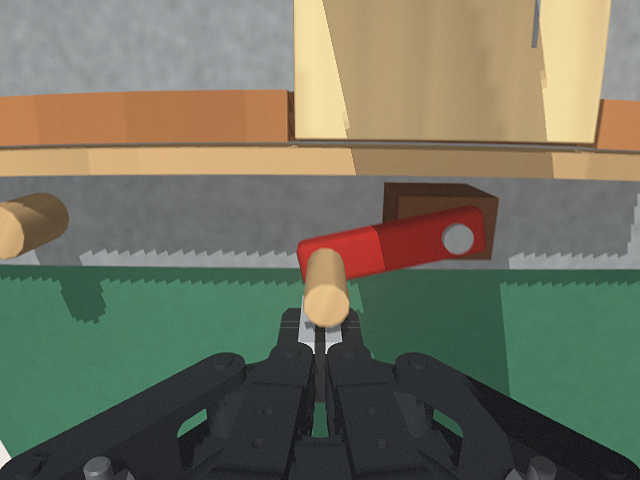

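The wrist view shows the peg (327,300) directly ahead of the closed fingertips, and the board lying flat in the dark notch. I'll push towards jig -x, raising slightly.

```bash
python3 -m handwheel '0 0 -.014 0 0 0;.01 0 -.014 0 0 0;.02 0 -.014 0 0 0;.032 0 -.014 0 0 0;.044 .002 -.014 0 0 0;.056 .005 -.014 0 0 0;.068 .008 -.014 0 0 0;.08 .012 -.014 0 0 0' | egrep 'ft_force'
python3 -m handwheel '.012 .004 0 0 0 0;.024 .01 0 0 0 0;.036 .018 0 0 0 0;.046 .026 0 0 0 0;.05 .03 0 0 0 0;.05 .03 0 0 0 0;.03 .02 0 0 0 0;0 0 0 0 0 0' | egrep 'ft_force'
python3 - <<'E'
from h import *
go(76,0,91)
cv2.imwrite('pics/w6.png',eyes.camera('wrist')[:,:,::-1])
E
```

```text
ft_force: [1.1, -0.9, 0.5]
ft_force: [0.6, 0.7, 0.1]
t 10.40 jig [121.2  35.7] 90.9 F [0.6 0.7 0.1] gap 0.0
rows [ 0.1134 -0.0887 -0.0003] [-0.    -0.     0.003]
```

View pics/w6.png

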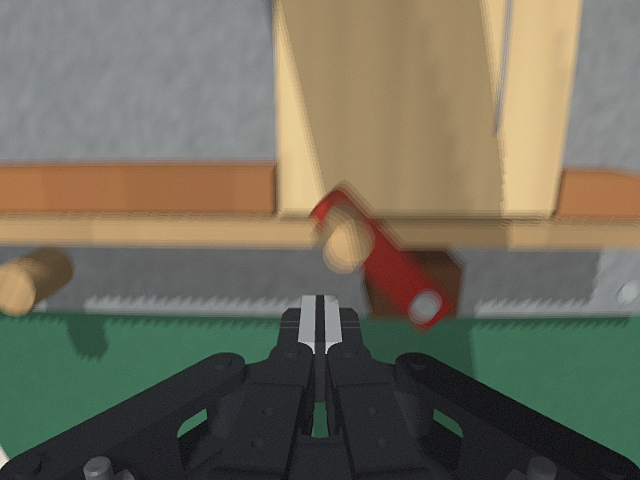

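The keeper is now about 45-50° round, with the peg at (348,245), already over the board's edge. Next I'll go round to the peg's -y side and push +y.

```bash
python3 -m handwheel '-.01 -.04 0 0 0 0;0 -.08 0 0 0 0;.03 -.085 0 0 0 0;.06 -.085 0 0 0 0;.09 -.085 0 0 0 0;.113 -.085 0 0 0 0;.113 -.07 0 0 0 0;.113 -.06 0 0 0 0' | egrep 'ft_force'
python3 - <<'E'
from h import *
go(73,57,91)
E
```

```text
ft_force: [0.8, 0.4, 0.2]
t 11.12 jig [76.2 11.3] 91.1 F [0.8 0.4 0.2] gap -0.0
rows [0.0077 0.1142 0.0003] [0.    0.    0.002]
```

```bash
python3 -m handwheel '0 .015 0 0 0 0;0 .028 0 0 0 0;0 .04 0 0 0 0;.002 .05 0 0 0 0;.004 .06 0 0 0 0;.006 .07 0 0 0 0;.008 .08 0 0 0 0;.008 .09 0 0 0 0' | egrep 'ft_force'
python3 -m handwheel '0 .007 0 0 0 0;0 .013 0 0 0 0;0 .018 0 0 0 0;0 .021 0 0 0 0;0 .021 0 0 0 0;0 .021 0 0 0 0;0 .021 0 0 0 0;0 .021 0 0 0 0' | egrep 'ft_force'
python3 -c "
from h import *;go(73,57,91)"
```

```text
ft_force: [-0.6, -1.9, 0.1]
ft_force: [-0.5, 0.0, 0.2]
t 12.45 jig [72.9 55.9] 91.0 F [-0.5  0.   0.2] gap -0.0
rows [-0.0003  0.0029 -0.0001] [0.    0.    0.002]
```

Back off, rise clear and look.

```bash
python3 -m handwheel '0 -.03 0 0 0 0;0 -.07 0 0 0 0;0 -.1 -.05 0 0 0;0 -.15 -.13 0 0 0;0 -.2 -.2 0 0 0;0 -.25 -.25 0 0 0;0 -.3 -.27 0 0 0;0 -.33 -.27 0 0 0' | egrep 'ft_force'
python3 -m handwheel '0 -.08 0 0 0 0;0 -.1 0 0 0 0;0 -.1 0 0 0 0;0 -.1 0 0 0 0;0 -.1 0 0 0 0;0 -.1 0 0 0 0;0 -.1 0 0 0 0;0 -.1 0 0 0 0' | egrep 'ft_force'
python3 - <<'E'
from h import *
go(0,0,200)
a=eyes.camera('top')[180:350,220:430,::-1];b=eyes.camera('side')[190:340,220:400,::-1]
cv2.imwrite('pics/e.png',np.hstack([cv2.resize(x,(400,330),interpolation=cv2.INTER_CUBIC) for x in(a,b)]))
E
```

```text
ft_force: [0.2, 0.1, -0.2]
ft_force: [0.8, -0.0, -0.8]
t 13.78 jig [  73.2 -115.7] 198.6 F [ 0.8 -0.  -0.8] gap -0.0
rows [ 0.1817  0.29   -0.0034] [-0.    -0.     0.003]
```

View pics/e.png

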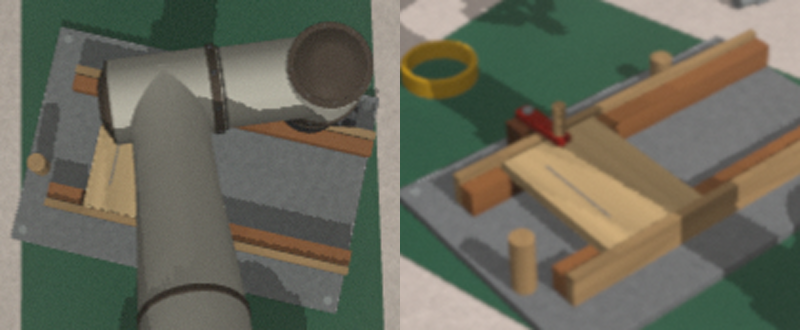

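```bash
python3 -c "
from h import *
for p,z in (((159,104),99),((166,141),57),((129,111),63)):
    w=ray('side',(220+p[0]*.45,190+p[1]*150/330),z);q=Rj.T@(w[:2]-v[:2]);print(q.round(1),np.arctan2(118-q[0],80-q[1]))"
```

```text
[67.4 75.4] 1.4808536423562082
[57.2 75.4] 1.4960370200117523
[115.9  78.4] 0.9108392037838616
```

The side view shows the keeper square across the board (about 1.5 rad), the board flat in the notch and the hand clear.

```bash
python3 -c "
from cell import robot;print(robot.sign_off())"
```

```text
the job is handed in; nothing more can be done
None
```

The board lies flat in the notch, the keeper is square across it at about 1.5 rad as measured in the side camera view, the hand is clear, and the job is handed in; no verdict came back.

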